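# Slide the shallow drip tray under the tube rack

### The job

Slide the shallow drip tray in under the raised test tube rack through its open front, between the two side plates, until it is fully home against the stop at the back, with its handle still sticking out in front, and let go of it lying flat on the bench. Leave the deep tray and the beaker where they stand.

Things in the scene. Friction and masses are not known exactly. Their poses are not given: they have to be found in the camera images.
- tray: Shallow steel drip tray (mm): pan 90 (x) by 110 (y), walls 20 high. Origin: centre of the pan's underside, on the bench; z up. A tongue 12 wide, 6 thick runs along the bench from its -x wall to an upright metal grip block, 30 (x) by 12 (y) by 48 high, centred 115 from the origin along -x; pinch it across y. Starts left or right, handle towards the robot within 20 degrees.
- rack: Fixed steel rack with glass tubes (mm), 100 deep (x), 150 wide (y), tubes to 199 high. Origin: on the bench below its centre; x from open front (x = -50) to back, turned up to 12 degrees. Below its lower plate (underside 45 high) a space 140 wide, open in front; the back stop's face is at x = +45: a tray fully home has its origin at this origin, axes parallel, grip block 65 in front of the rack.
- deep_tray: Bystander: deep steel tray of the same outline and handle as the shallow one, but with walls 65 mm high, too tall for the rack; on the other side of the bench. Origin and axes as for the shallow tray. To be left alone.
- beaker: A bystander: an open glass beaker 68 mm across and 90 mm high, upright, to the left of the rack. Origin: centre of its underside. To be left alone.
Mind the look-alikes: they are no part of the job. Leave any pink or purple look-alike of the tray alone. Leave any blue look-alike of the rack alone.

How it is judged:
By the outcome, as a careful person would: the job done as asked, in the order asked, and still so for the second after the job is handed in, with the robot touching nothing.
It also fails if it takes over 42 s, if anything falls off the work surface, if the arm or the gripper's body presses on something with over 40 N, if the wrist force passes 120 N, or if a joint passes its speed limit or range.

### The arm

A 6-joint arm with a two-finger parallel gripper is mounted at the origin on the work surface. World frame = base frame: x ahead of the robot, y to its left, z up, the work surface at z = 0. Lengths are in m, angles in degrees, forces in N, time in s.
With the tool pointing down it reaches from about 0.3 to 0.75 m from the base axis. Payload 8.5 kg.
Tool frame: the origin (TCP) lies on the mounting face of the last link; the fingertips stand 173 mm ahead of it and the grasp point (between the pads) lies 155 mm ahead of it (env.tips_ahead is the distance from the TCP to the fingertips, in m); x points along the fingers, z is the direction in which the jaws open and shut, and the axes are right-handed (so a half turn about x gives the same grasp; the last joint's range is limited). The gripper opens to 85 mm and grips with 20 to 120 N. Pads are 22 mm wide; open, the fingers measure 114 mm over their backs; the gripper's body (76 mm by 85 mm) begins 54 mm behind the grasp point. The pads swing forward as they close: fully open they stand 13 mm farther back than shut.
Start: joints at [-85.846, 21.807, 74.336, -0, 83.858, -12.336], TCP at [0.156, -0.527, 0.405] pointing down, gripper open.
Joint ranges: [-178.18, 178.18], [-50.72, 133.34], [12.68, 142.11], [-81.47, 261.47], [9.98, 163.14], [-165.26, 165.26]. Speed limits (degrees/s): [136.94, 136.94, 180, 180, 180, 180].

### API

Orientations are given as a 3x3 rotation matrix whose columns are the frame's x, y, z axes.
In Python, from rig import env, optics gives the robot as it stands.
- The arm moves only by the shell command python3 -m inch 'ROWS' [FORCE]. ROWS is JSON, a list of rows, each a list of 3 entries, a list of its own where there are three numbers: the closure, from -1 (fully open) to 1 (shut), then the shift along the tool's x, y, z in units of 30 mm (1.0 is 30 mm), then the turn about the tool's x in units of 5 degrees (1.0 is 5 degrees). In form: [[hand, [x, y, z], yaw], ...]. A call has exactly 8 rows; each row shifts and turns the commanded pose from where the row before left it, along the tool's axes as they then stand; what a row does not reach is not made up. A row lasts 1/12 s, in which the tool goes at most 41.7 mm and 7.16 degrees, less where a joint would pass 70% of its speed; a pose out of reach is approached as far as the arm can. A call is refused whole if a number of a shift passes 1 or a number of a turn 1, either way. A call with a gripper value outside its range is refused whole. The fingers move at their own pace and stop on an object; FORCE is the grip in N (left out, the last holds). Time passes only in rows, so rows that do not move let the fingers close, or fill a call up. It gives the time, the measured TCP pose, the force and the opening at its end, in the units of the state.
- env.observe(): the state, without advancing time (a new reading comes with each control period).
- optics.get_image(name): name is "side" or "top"; returns the picture (400x640x3 uint8, red, green, blue); there is no depth.
- optics.camera_params(name): a dict with "fx", "fy", "cx", "cy" (pixels), "xyz" and "rotation" of the camera in the world. Camera axes: x right, y down, z forward; pixel columns grow to the right and rows downward; lengths in m; the calibration is good to about 2 mm. A picture is of the moment at which its call begins. camera_params takes no time and is no camera call.
- env.close_job(): hands the job in, once; it reports no verdict.
The state is a dict: "time_s": time; "q": joint angles; "qvel": joint speeds; "joint_efforts": joint torques, N m; "position": TCP position; "tool_rot": TCP orientation; "ft_force": force on the tool from outside, world axes, zero at the start; "wrist_torque": the same for the moment, N m; "grip_width": finger opening in m.
Only numpy, scipy, OpenCV 4.12 (cv2) and the standard library are available. Lean on these libraries where they do the work, as an engineer would, in place of code of your own. Each camera call takes 0.05 s, during which the arm holds its last target.

## Working session

There is one attempt and no reset: what is moved stays moved. The work goes in short steps, Python scripts to look and compute and a shell command to move; the robot and the scene stay as the last step left them, time stands still between calls to the robot, and variables do not carry over. Pictures are saved under pics/ and viewed, and the job is handed in when it is done.

```bash
ls; mkdir -p pics
python3 - <<'E'
from rig import env, optics
import cv2
for n in ("top","side"):
    im=optics.get_image(n); cv2.imwrite(f"pics/{n}0.png",im[:,:,::-1]); p=optics.camera_params(n); print(n,p)
o=env.observe();print(o["time_s"],o["position"],o["tool_rot"],o["grip_width"])
E
```

```text
pics
top {'fx': 362.81705179766743, 'fy': 362.81705179766743, 'cx': 319.57212157588594, 'cy': 206.25072996408815, 'xyz': array([0.37661581, 0.12514249, 0.92563222]), 'rotation': array([[-0.02505312, -0.98247773,  0.18468851],
       [-0.99959853,  0.02217413, -0.01763768],
       [ 0.01323332, -0.18505624, -0.98263883]])}
side {'fx': 518.9190328311821, 'fy': 518.9190328311821, 'cx': 315.0207879647139, 'cy': 193.22482805359158, 'xyz': array([ 1.41710002, -0.78703134,  0.90729501]), 'rotation': array([[ 0.72290107,  0.39111904, -0.56959629],
       [ 0.69082799, -0.4247203 ,  0.58512337],
       [-0.01306622, -0.81647937, -0.57722674]])}
0.1 [ 0.15610967 -0.5273363   0.40418829] [[-1.08583700e-04  9.58872461e-01  2.83837264e-01]
 [ 1.27471358e-03  2.83837168e-01 -9.58871648e-01]
 [-9.99999182e-01  2.57693385e-04 -1.25310784e-03]] 0.08548025691668436
```

View pics/top0.png

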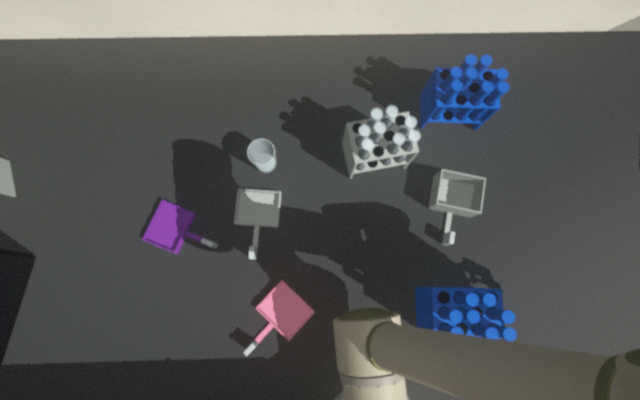

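View pics/side0.png

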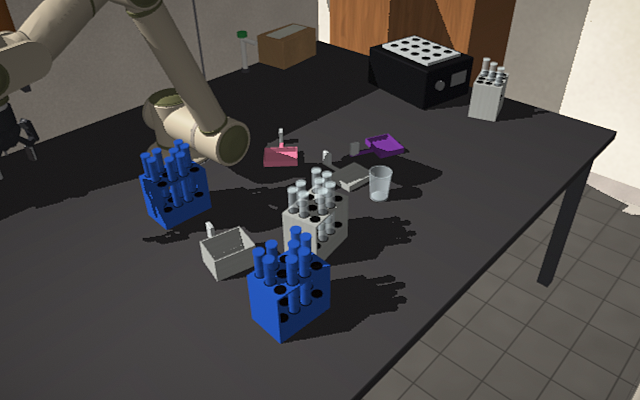

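In the top picture, these could be taken for the tray: grey (258,208), grey (460,192), pink (285,310) and purple (168,226). For the rack: white (383,140), blue (465,90), blue (465,315) and a grey one far off, at side (488,90). I choose the grey tray at (258,208) and the white rack, and will check both in close crops.

Run:
```python
import cv2
t=cv2.imread("pics/top0.png"); s=cv2.imread("pics/side0.png")
cv2.imwrite("pics/c1.png",cv2.resize(t[175:275,220:300],None,fx=6,fy=6,interpolation=cv2.INTER_CUBIC))
cv2.imwrite("pics/c2.png",cv2.resize(t[95:190,330:430],None,fx=6,fy=6,interpolation=cv2.INTER_CUBIC))
cv2.imwrite("pics/c3.png",cv2.resize(s[140:280,190:400],None,fx=3.8,fy=3.8,interpolation=cv2.INTER_CUBIC))
```

```text
(no output)
```

View pics/c1.png

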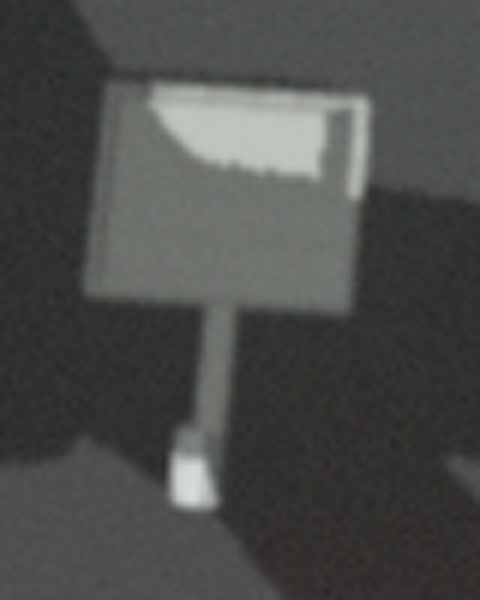

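View pics/c2.png

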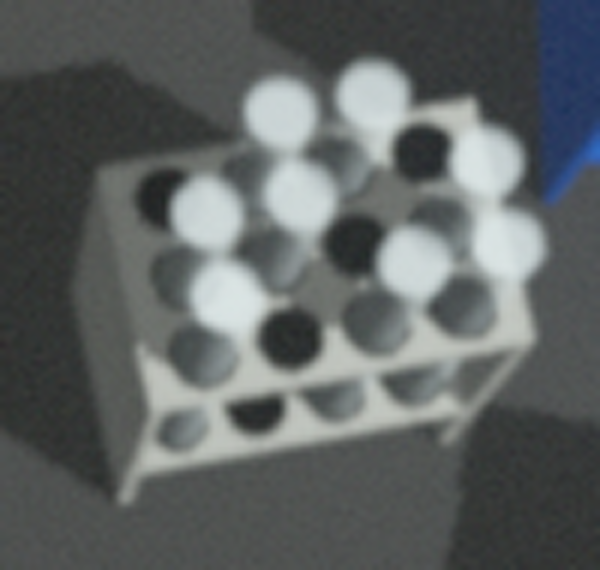

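View pics/c3.png

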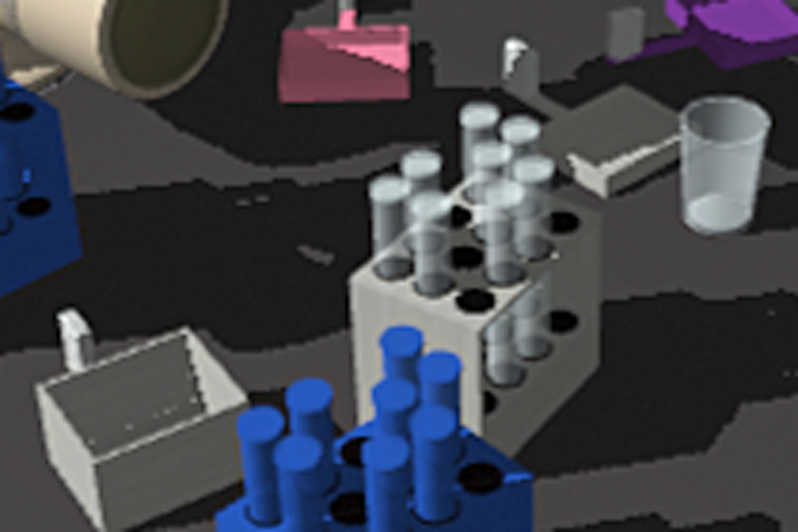

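```bash
cat > h.py <<'E'
import numpy as np
from rig import env, optics
from scipy.optimize import least_squares
def ray(n,u,v,z):
    p=optics.camera_params(n); R=np.array(p["rotation"]); c=np.array(p["xyz"])
    d=R@np.array([(u-p["cx"])/p["fx"],(v-p["cy"])/p["fy"],1]); return c+d*(z-c[2])/d[2]
def proj(n,P):
    p=optics.camera_params(n); q=np.array(p["rotation"]).T@(np.array(P)-p["xyz"]); return np.array([p["fx"]*q[0]/q[2]+p["cx"],p["fy"]*q[1]/q[2]+p["cy"]])
def T(x,y,a,P):
    c,s=np.cos(a),np.sin(a); return np.array([x+c*P[0]-s*P[1],y+s*P[0]+c*P[1],P[2]])
def fit(obs,x0):  # obs: (cam,(u,v),fn(height)->P)
    f=lambda X:np.concatenate([proj(n,T(X[0],X[1],X[2],[P[0],P[1],X[3] if P[2] is None else P[2]]))-uv for n,uv,P in obs])
    r=least_squares(f,x0,loss="soft_l1"); return r.x,f(r.x).reshape(-1,2)
E
python3 - <<'E'
from h import *
a=lambda u,v:np.array([220+u/6,175+v/6])
ob=[("top",a(105,80),(.045,.055,.02)),("top",a(372,95),(.045,-.055,.02)),("top",a(352,313),(-.045,-.055,.02)),("top",a(85,297),(-.045,.055,.02))]
x,r=fit(ob,[.4,.3,0,0.02]); print("tray",x,np.degrees(x[2]));print(r.round(2))
for P in [(-.115,0,.048),(-.13,.006,.048),(-.13,-.006,.048),(-.1,.006,.048),(-.1,-.006,.048),(-.13,-.006,0)]: print(((proj("top",T(*x[:3],P))-[220,175])*6).round(), proj("side",T(*x[:3],P)).round())
b=lambda u,v:np.array([330+u/6,95+v/6])
s=lambda u,v:np.array([190+u/3.8,140+v/3.8])
ob=[("top",b(125,503),(-.05,.075,0)),("top",b(447,443),(-.05,-.075,0)),("top",b(150,410),(-.05,.075,None)),("top",b(535,340),(-.05,-.075,None)),("top",b(100,165),(.05,.075,None)),("top",b(475,97),(.05,-.075,None)),("side",s(350,277),(-.05,-.075,None)),("side",s(483,335),(.05,-.075,None)),("side",s(602,210),(.05,.075,None))]
x,r=fit(ob,[.55,0,0,.12]); print("rack",x,np.degrees(x[2]));print(r.round(2))
E
```

```text
tray [ 0.54693073  0.26470087 -0.08181422  0.02      ] -4.68760960279807
[[ 0.63  0.7 ]
 [-0.88  0.71]
 [-0.29 -0.72]
 [ 0.44 -0.59]]
[192. 465.] [325. 152.]
[174. 502.] [323. 149.]
[204. 504.] [321. 151.]
[181. 427.] [330. 153.]
[211. 428.] [327. 154.]
[223. 509.] [321. 163.]
rack [ 0.68582365 -0.03795903  0.17306456  0.13308396] 9.915868782717272
[[-1.17 -0.48]
 [ 0.26 -1.05]
 [ 0.2  -0.22]
 [-0.28 -0.64]
 [-0.69  0.09]
 [-0.75 -0.06]
 [-1.42  0.2 ]
 [-2.59 -1.13]
 [-1.31  0.75]]
```

```bash
cat > mv.py <<'E'
import sys
from h import *
def to(tx,ty,tz=None,yaw=None):
    o=env.observe();R=np.array(o["tool_rot"]);p=np.array(o["position"]);d=np.array([tx,ty,p[2] if tz is None else tz])-p
    psi=np.degrees(np.arctan2(R[1,1],R[0,1]));u=(R.T@d)/.03
    print("t",round(o["time_s"],2),"p",p.round(4),"yaw",psi.round(2),"tilt",R[2].round(3),"F",np.round(o["ft_force"],1),"w",round(o["grip_width"],4),"\nshift units",u.round(2),"turn units",None if yaw is None else round((psi-yaw)/5,2))
if __name__=="__main__": to(*[float(a) for a in sys.argv[1:]])
E
python3 - <<'E'
from h import *
for n,u,v,z in [("beakerC",262,145,.09),("beaker bottom",262,165,0),("pink top corner",283,281,.02),("pink R",314,312,.02),("pink L",257,308,.02),("deepFL",432,208,.065),("deepBL",437,170,.065),("deep grip",449,238,.048)]: print(n,ray("top",u,v,z).round(3))
E
python3 mv.py .4 -.1; python3 mv.py .432 .274 .3 -4.7
```

```text
beakerC [0.687 0.245 0.09 ]
beaker bottom [0.665 0.258 0.   ]
pink top corner [0.363 0.203 0.02 ]
pink R [0.288 0.129 0.02 ]
pink L [0.301 0.266 0.02 ]
deepFL [ 0.528 -0.162  0.065]
deepBL [ 0.623 -0.183  0.065]
deep grip [ 0.456 -0.204  0.048]
t 0.1 p [ 0.1561 -0.5273  0.4042] yaw 16.49 tilt [-1.     0.    -0.001] F [-0.9  0.4 -0.8] w 0.0855 
shift units [  0.02  11.84 -11.35] turn units None
t 0.1 p [ 0.1561 -0.5273  0.4042] yaw 16.49 tilt [-1.     0.    -0.001] F [-0.9  0.4 -0.8] w 0.0855 
shift units [  3.51  16.4  -23.  ] turn units 4.24
```

```bash
python3 -m inch '[[-1,[-0.2,0.95,-0.9],0],[-1,[-0.2,0.95,-0.9],0],[-1,[-0.2,0.95,-0.9],0],[-1,[0,0.95,-0.9],0],[-1,[0,0.95,-0.9],0],[-1,[0,0.95,-0.9],0],[-1,[0,0.95,-0.9],0],[-1,[0,0.95,-0.9],0]]' 60; python3 mv.py .4 -.1 .4 16.5
```

```text
time_s: 0.77
position: [0.3138, -0.2537, 0.4226]
tool_rot: [[-0.0, 0.959, 0.283], [0.0, 0.283, -0.959], [-1.0, 0.0, -0.0]]
ft_force: [0.9, -0.9, 0.6]
grip_width: 0.0852
t 0.77 p [ 0.3138 -0.2537  0.4226] yaw 16.46 tilt [-1.  0. -0.] F [ 0.9 -0.9  0.6] w 0.0852 
shift units [ 0.75  4.21 -4.1 ] turn units -0.01
```

```bash
python3 -m inch '[[-1,[0,0.9,-0.9],0],[-1,[0,0.9,-0.9],0],[-1,[0,0.9,-0.9],0],[-1,[0,0.8,-0.9],0],[-1,[0,0.7,-0.95],0],[-1,[0,0.4,-1],0],[-1,[0,0.4,-1],0],[-1,[0,0.4,-1],0]]'; python3 mv.py .432 .274 .3 -4.7
```

```text
time_s: 1.43
position: [0.4043, 0.0093, 0.4225]
tool_rot: [[-0.001, 0.959, 0.284], [0.0, 0.284, -0.959], [-1.0, -0.0, -0.0]]
ft_force: [0.5, -0.7, 0.2]
grip_width: 0.0856
t 1.43 p [0.4043 0.0093 0.4225] yaw 16.5 tilt [-1. -0. -0.] F [ 0.5 -0.7  0.2] w 0.0856 
shift units [ 4.09  3.39 -8.2 ] turn units 4.24
```

```bash
python3 -m inch '[[-1,[0.3,0.4,-1],0],[-1,[0.3,0.4,-1],0],[-1,[0.3,0.4,-1],0],[-1,[0.3,0.4,-1],0],[-1,[0.3,0.4,-1],0],[-1,[0.3,0.4,-1],0],[-1,[0.3,0.4,-1],0],[-1,[0.3,0.4,-1],0]]'; python3 -m inch '[[-1,[0.3,0.2,-0.2],0],[-1,[0.2,0,0],1],[-1,[0.2,0,0],1],[-1,[0.2,0,0],1],[-1,[0.2,0,0],1],[-1,[0.2,0,0],0.2],[-1,[0,0,0],0],[-1,[0,0,0],0]]';  python3 mv.py .432 .274 .3 -4.7
python3 - <<'E'
from rig import env, optics
import cv2
im=optics.get_image("top"); cv2.imwrite("pics/t1.png",cv2.resize(im[150:290,200:320,::-1],None,fx=4,fy=4,interpolation=2))
im=optics.get_image("side"); cv2.imwrite("pics/s1.png",cv2.resize(im[50:250,230:430,::-1],None,fx=3,fy=3,interpolation=2))
E
```

```text
time_s: 2.1
position: [0.4281, 0.2668, 0.35]
tool_rot: [[-0.001, 0.959, 0.284], [-0.0, 0.284, -0.959], [-1.0, -0.001, 0.0]]
ft_force: [0.6, -0.5, 0.4]
grip_width: 0.0858
time_s: 2.77
position: [0.4325, 0.2723, 0.3115]
tool_rot: [[-0.001, 0.997, -0.077], [-0.0, -0.077, -0.997], [-1.0, -0.001, 0.0]]
ft_force: [0.3, 0.1, -0.4]
grip_width: 0.0856
t 2.77 p [0.4325 0.2723 0.3115] yaw -4.39 tilt [-1.    -0.001  0.   ] F [ 0.3  0.1 -0.4] w 0.0856 
shift units [ 0.38 -0.02 -0.06] turn units 0.06
```

View pics/t1.png

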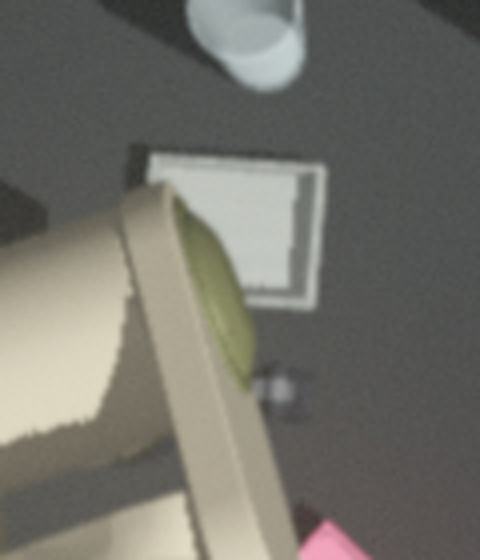

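View pics/s1.png

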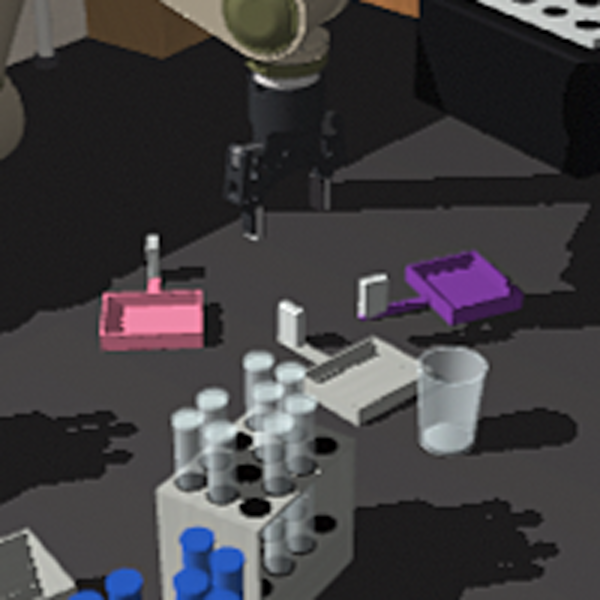

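The grey shallow tray's grip (side crop 291,325) sits right between the open fingers (254 and 320), so I'm going down.

```bash
python3 -m inch '[[-1,[0.8,0,-0.05],0.06],[-1,[0.8,0,0],0],[-1,[0.7,0,0],0],[-1,[0.6,0,0],0],[-1,[0.5,0,0],0],[-1,[0.4,0,0],0],[-1,[0.3,0,0],0],[-1,[0.1,0,0],0]]' ; python3 mv.py .432 .274 .185 -4.7
python3 - <<'E'
from rig import env, optics
import cv2
im=optics.get_image("side"); cv2.imwrite("pics/s2.png",cv2.resize(im[80:200,270:390,::-1],None,fx=5,fy=5,interpolation=2))
E
```

```text
time_s: 3.53
position: [0.4326, 0.2739, 0.1849]
tool_rot: [[-0.001, 0.997, -0.083], [-0.0, -0.083, -0.997], [-1.0, -0.001, 0.0]]
ft_force: [0.8, 0.2, 0.7]
grip_width: 0.0854
t 3.53 p [0.4326 0.2739 0.1849] yaw -4.77 tilt [-1.    -0.001  0.   ] F [0.8 0.2 0.7] w 0.0854 
shift units [-0.   -0.02 -0.  ] turn units -0.01
```

View pics/s2.png

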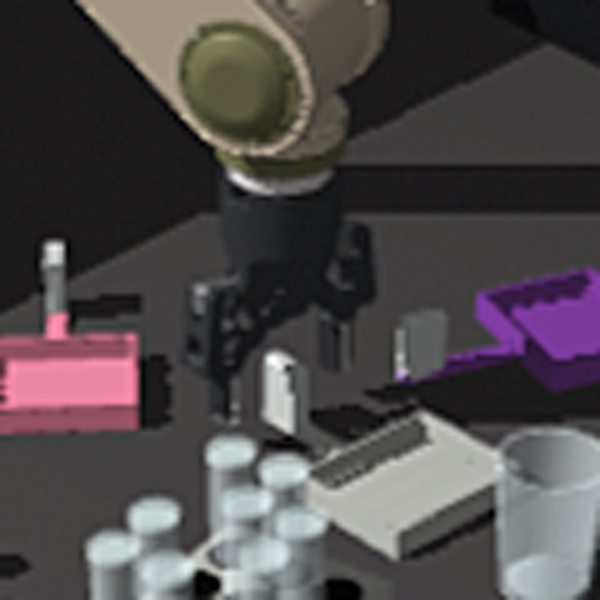

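```bash
python3 -m inch '[[0,[0,0,0],0],[1,[0,0,0],0],[1,[0,0,0],0],[1,[0,0,0],0],[1,[0,0,0],0],[1,[0,0,0],0],[1,[0,0,0],0],[1,[0,0,0],0]]' 60; python3 mv.py .43 .1 .185 -4.7
python3 - <<'E'
from rig import env, optics
import cv2
im=optics.get_image("side"); cv2.imwrite("pics/s3.png",cv2.resize(im[80:200,270:390,::-1],None,fx=5,fy=5,interpolation=2))
E
```

```text
time_s: 4.25
position: [0.4327, 0.274, 0.1861]
tool_rot: [[0.001, 0.996, -0.084], [0.0, -0.084, -0.996], [-1.0, 0.001, -0.0]]
ft_force: [-0.5, 0.2, 5.6]
grip_width: 0.0112
t 4.25 p [0.4327 0.274  0.1861] yaw -4.81 tilt [-1.     0.001 -0.   ] F [-0.5  0.2  5.6] w 0.0112 
shift units [0.03 0.4  5.79] turn units -0.02
```

View pics/s3.png

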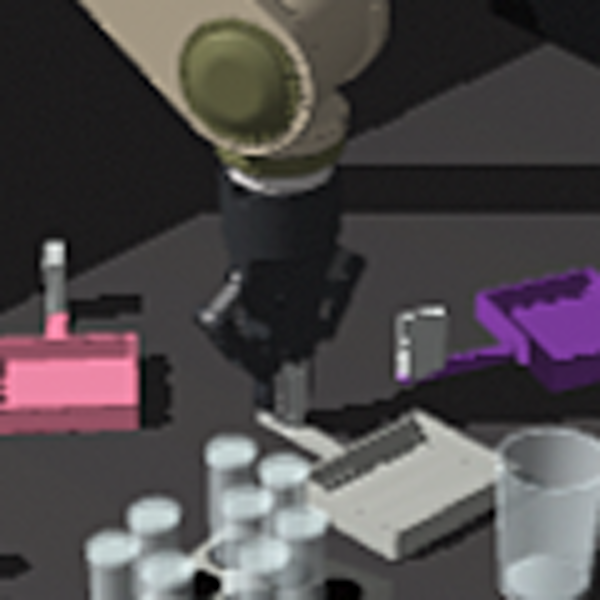

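```bash
python3 -m inch '[[1,[-0.08,0,0.2],0],[1,[0,0,0.5],0],[1,[0,0,0.7],0],[1,[0,0,0.7],0],[1,[0,0,0.7],0],[1,[0,0,0.7],0],[1,[0,0,0.7],0],[1,[0,0,0.6],0]]'; python3 mv.py .43 -.083 .186 9.9
```

```text
time_s: 4.97
position: [0.4198, 0.129, 0.1878]
tool_rot: [[-0.002, 0.996, -0.084], [-0.0, -0.084, -0.996], [-1.0, -0.002, 0.0]]
ft_force: [0.1, -0.6, -1.8]
grip_width: 0.0111
t 4.97 p [0.4198 0.129  0.1878] yaw -4.84 tilt [-1.    -0.002  0.   ] F [ 0.1 -0.6 -1.8] w 0.0111 
shift units [0.06 0.93 7.01] turn units -2.95
```

```bash
python3 -m inch '[[1,[0,0.1,0.6],-0.5],[1,[0,0.1,0.7],-0.5],[1,[0,0,0.7],-0.5],[1,[0,0,0.7],-0.5],[1,[0,-0.1,0.7],-0.5],[1,[0,-0.1,0.7],-0.45],[1,[0,-0.1,0.5],0],[1,[0,0,0.2],0]]'; python3 mv.py .43 -.083 .186 9.9
python3 - <<'E'
from rig import env, optics
import cv2
for n in("top","side"):
    im=optics.get_image(n); cv2.imwrite(f"pics/{n}4.png",im[:,:,::-1])
E
```

```text
time_s: 5.63
position: [0.4242, -0.0162, 0.1879]
tool_rot: [[-0.001, 0.985, 0.171], [0.0, 0.171, -0.985], [-1.0, -0.001, -0.0]]
ft_force: [-0.8, 0.8, -1.9]
grip_width: 0.0113
t 5.63 p [ 0.4242 -0.0162  0.1879] yaw 9.82 tilt [-1.    -0.001 -0.   ] F [-0.8  0.8 -1.9] w 0.0113 
shift units [ 0.06 -0.19  2.23] turn units -0.02
```

View pics/top4.png

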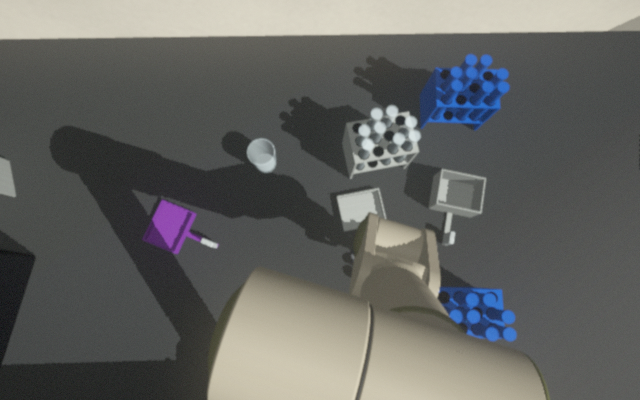

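View pics/side4.png

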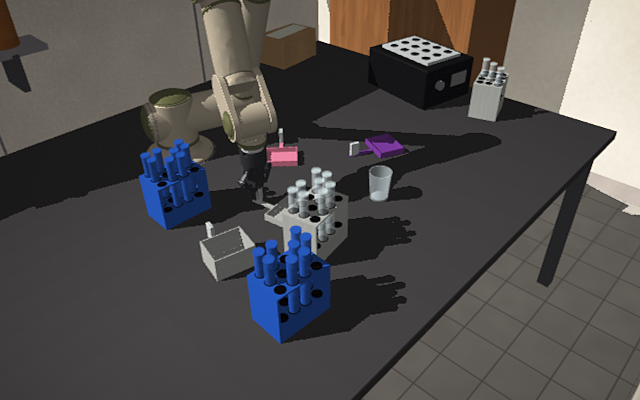

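```bash
python3 -m inch '[[1,[0,0,0.4],0],[1,[0,0,0.5],0],[1,[0,0,0.5],0],[1,[0,0.1,0.5],0],[1,[0,0.2,0.3],0],[1,[0,0.2,0],0],[1,[0,0.1,0],0],[1,[0,0,0],0]]'; python3 mv.py .464 -.077 .186 9.9
python3 - <<'E'
from rig import env, optics
import cv2
im=optics.get_image("top"); cv2.imwrite("pics/t5.png",cv2.resize(im[95:235,330:450,::-1],None,fx=4.2,fy=4.2,interpolation=2)); 
im=optics.get_image("side"); cv2.imwrite("pics/s5.png",cv2.resize(im[90:280,190:370,::-1],None,fx=3,fy=3,interpolation=2))
E
```

```text
time_s: 6.4
position: [0.4541, -0.0752, 0.188]
tool_rot: [[-0.0, 0.985, 0.174], [0.0, 0.174, -0.985], [-1.0, -0.0, -0.0]]
ft_force: [0.0, 0.3, -2.7]
grip_width: 0.011
t 6.4 p [ 0.4541 -0.0752  0.188 ] yaw 10.01 tilt [-1. -0. -0.] F [ 0.   0.3 -2.7] w 0.011 
shift units [0.07 0.31 0.11] turn units 0.02
```

View pics/t5.png

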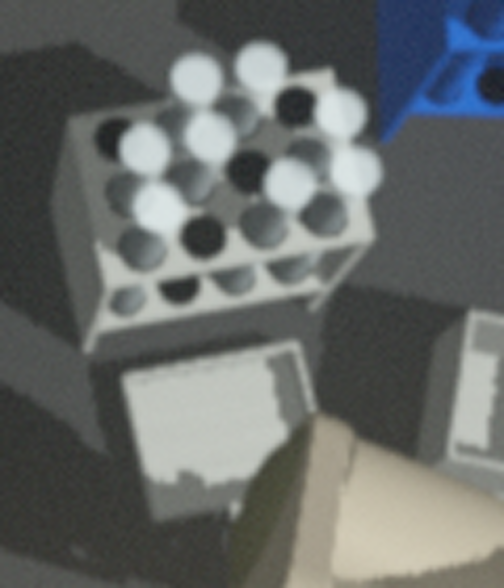

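View pics/s5.png

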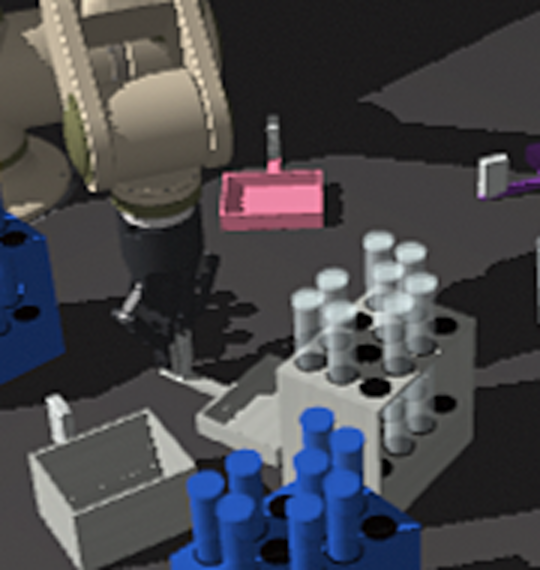

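Run:
```python
from h import *
a=lambda u,v:np.array([330+u/4.2,95+v/4.2])
for n,u,v,z in [("bl",122,375,.02),("br",298,342,.02),("fl",155,522,.02),("footL",90,350,0),("footR",315,308,0)]: 
    w=ray("top",*a(u,v),z)-[.6858,-.038,0]; c,s=np.cos(.173),np.sin(.173); print(n,w.round(4),"rackframe",round(c*w[0]+s*w[1],4),round(-s*w[0]+c*w[1],4))
```

```text
bl [-0.0838  0.0439  0.02  ] rackframe -0.075 0.0576
br [-0.0652 -0.0657  0.02  ] rackframe -0.0755 -0.0535
fl [-0.1752  0.0281  0.02  ] rackframe -0.1677 0.0578
footL [-0.0622  0.0606  0.    ] rackframe -0.0508 0.0704
footR [-0.0378 -0.083   0.    ] rackframe -0.0516 -0.0752
```

```bash
python3 -m inch '[[1,[0.03,0.2,0.1],0],[1,[0,0.4,0],0],[1,[0,0.5,0],0],[1,[0,0.5,0],0],[1,[0,0.5,0],0],[1,[0,0.5,0],0],[1,[0,0.4,0],0],[1,[0,0.2,0],0]]'; python3 mv.py .573 -.058 .186 9.9
python3 - <<'E'
from rig import env, optics
import cv2
im=optics.get_image("top"); cv2.imwrite("pics/t6.png",cv2.resize(im[95:235,330:450,::-1],None,fx=4.2,fy=4.2,interpolation=2)); 
im=optics.get_image("side"); cv2.imwrite("pics/s6.png",cv2.resize(im[90:280,190:370,::-1],None,fx=3,fy=3,interpolation=2))
E
```

```text
time_s: 7.17
position: [0.55, -0.0623, 0.1871]
tool_rot: [[0.001, 0.985, 0.173], [-0.0, 0.173, -0.985], [-1.0, 0.001, 0.0]]
ft_force: [0.7, -0.0, -2.0]
grip_width: 0.0114
t 7.17 p [ 0.55   -0.0623  0.1871] yaw 9.98 tilt [-1.     0.001  0.   ] F [ 0.7 -0.  -2. ] w 0.0114 
shift units [ 0.04  0.78 -0.01] turn units 0.02
```

View pics/t6.png

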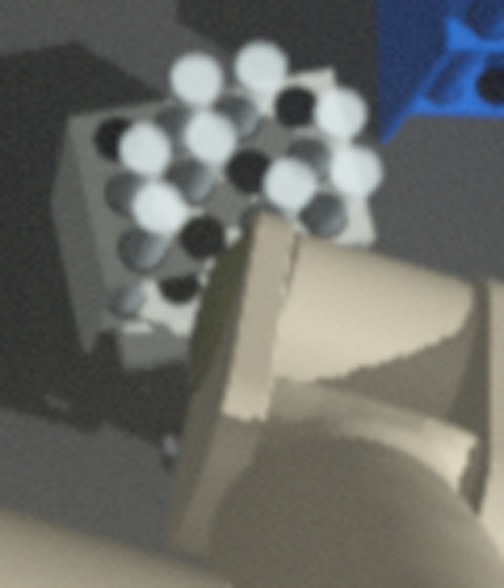

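View pics/s6.png

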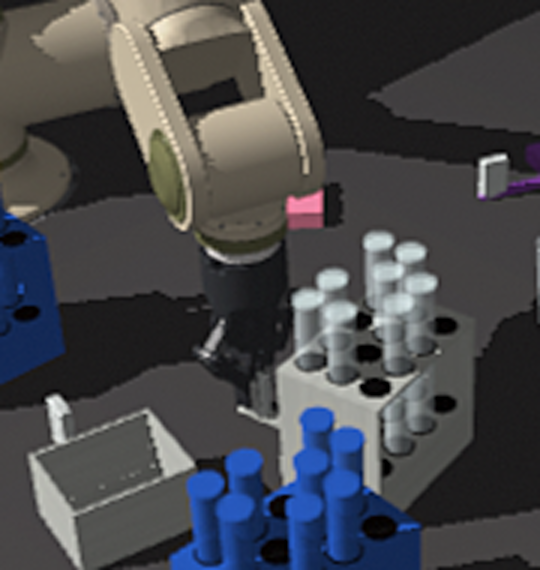

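```bash
python3 -m inch '[[1,[0.02,0.15,0],0],[1,[0,0.15,0],0],[1,[0,0.1,0],0],[1,[0,0.1,0],0],[1,[0,0.05,0],0],[1,[0,0.05,0],0],[1,[0,0.05,0],0],[1,[0,0,0],0]]' 80; python3 mv.py .573 -.058 .186 9.9
```

```text
time_s: 7.93
position: [0.5682, -0.0593, 0.1866]
tool_rot: [[0.0, 0.985, 0.173], [-0.0, 0.173, -0.985], [-1.0, 0.0, 0.0]]
ft_force: [0.1, 0.6, -2.3]
grip_width: 0.0111
t 7.93 p [ 0.5682 -0.0593  0.1866] yaw 9.94 tilt [-1.  0.  0.] F [ 0.1  0.6 -2.3] w 0.0111 
shift units [ 0.02  0.17 -0.01] turn units 0.01
```

```bash
python3 -m inch '[[1,[0,0.03,0],0],[1,[0,0.03,0],0],[1,[0,0.03,0],0],[1,[0,0.03,0],0],[1,[0,0.03,0],0],[1,[0,0.03,0],0],[1,[0,0,0],0],[1,[0,0,0],0]]'; python3 mv.py .573 -.058 .186 9.9
```

```text
time_s: 8.6
position: [0.5723, -0.0582, 0.1864]
tool_rot: [[-0.004, 0.985, 0.172], [0.001, 0.172, -0.985], [-1.0, -0.004, -0.002]]
ft_force: [-9.2, 0.7, 2.9]
grip_width: 0.0111
t 8.6 p [ 0.5723 -0.0582  0.1864] yaw 9.93 tilt [-1.    -0.004 -0.002] F [-9.2  0.7  2.9] w 0.0111 
shift units [ 0.01  0.02 -0.  ] turn units 0.01
```

Contact (9 N) comes right where home should be. I'll press slightly more to confirm it's the stop.

```bash
python3 -m inch '[[1,[0,0.02,0],0],[1,[0,0.02,0],0],[1,[0,0.02,0],0],[1,[0,0,0],0],[1,[0,0,0],0],[1,[0,0,0],0],[1,[0,0,0],0],[1,[0,0,0],0]]'; python3 mv.py .573 -.058 .186 9.9
python3 - <<'E'
from rig import env
print(env.observe()["wrist_torque"])
E
```

```text
time_s: 9.27
position: [0.573, -0.0579, 0.1863]
tool_rot: [[-0.008, 0.985, 0.172], [0.001, 0.172, -0.985], [-1.0, -0.008, -0.003]]
ft_force: [-18.1, -0.6, 5.9]
grip_width: 0.0113
t 9.27 p [ 0.573  -0.0579  0.1863] yaw 9.93 tilt [-1.    -0.008 -0.003] F [-18.1  -0.6   5.9] w 0.0113 
shift units [0.01 0.   0.  ] turn units 0.01
[-0.4047538   1.99528595 -0.29008006]
```

```bash
python3 -m inch '[[1,[0,-0.03,0],0],[1,[0,0,0],0],[0.6,[0,0,0],0],[0.2,[0,0,0],0],[-0.4,[0,0,0],0],[-1,[0,0,0],0],[-1,[0,0,0],0],[-1,[0,0,0],0]]'; python3 mv.py .573 -.058 .186 9.9; python3 -m inch '[[-1,[-0.1,0,0],0],[-1,[-0.3,0,0],0],[-1,[-0.5,0,0],0],[-1,[-0.7,0,0],0],[-1,[-0.8,0,0],0],[-1,[-0.8,0,0],0],[-1,[-0.8,-0.3,0],0],[-1,[-0.8,-0.6,0],0]]'; python3 -m inch '[[-1,[-0.5,-0.8,0],0],[-1,[-0.3,-0.9,0],0],[-1,[0,-0.9,0],0],[-1,[0,-0.9,0],0],[-1,[0,-0.9,0],0],[-1,[0,-0.5,0],0],[-1,[0,0,0],0],[-1,[0,0,0],0]]'
python3 - <<'E'
from rig import env, optics
import cv2
im=optics.get_image("top"); cv2.imwrite("pics/t7.png",im[:,:,::-1]); cv2.imwrite("pics/t7c.png",cv2.resize(im[95:235,330:450,::-1],None,fx=4.2,fy=4.2,interpolation=2)); 
im=optics.get_image("side"); cv2.imwrite("pics/s7.png",cv2.resize(im[90:280,190:370,::-1],None,fx=3,fy=3,interpolation=2))
E
```

```text
time_s: 9.93
position: [0.5743, -0.0582, 0.1867]
tool_rot: [[0.0, 0.985, 0.173], [-0.0, 0.173, -0.985], [-1.0, 0.0, 0.0]]
ft_force: [-0.3, 0.5, -0.1]
grip_width: 0.0764
t 9.93 p [ 0.5743 -0.0582  0.1867] yaw 9.94 tilt [-1.  0.  0.] F [-0.3  0.5 -0.1] w 0.0764 
shift units [ 0.02 -0.04 -0.02] turn units 0.01
time_s: 10.6
position: [0.5479, -0.0628, 0.3325]
tool_rot: [[0.002, 0.985, 0.173], [-0.0, 0.173, -0.985], [-1.0, 0.002, 0.001]]
ft_force: [0.2, 0.0, 0.7]
grip_width: 0.0854
time_s: 11.27
position: [0.4026, -0.0883, 0.3555]
tool_rot: [[0.002, 0.985, 0.172], [-0.001, 0.172, -0.985], [-1.0, 0.002, 0.001]]
ft_force: [0.6, -0.0, -0.1]
grip_width: 0.0853
```

View pics/t7c.png

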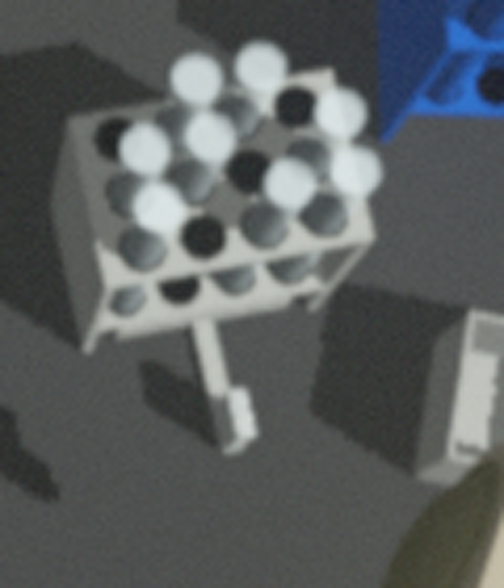

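View pics/s7.png

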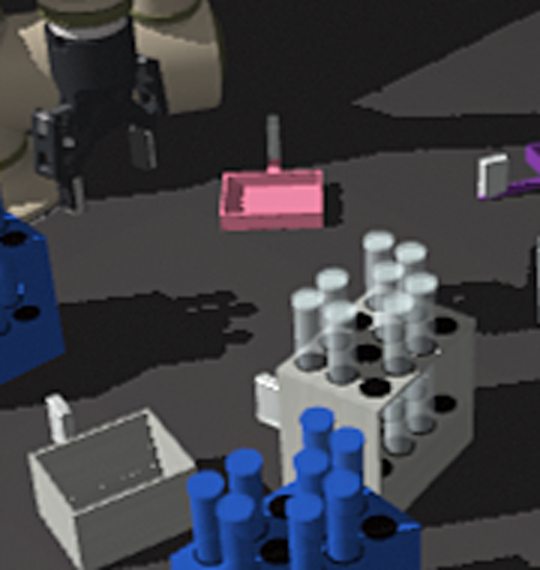

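Run:
```python
from h import *
X=(.6858,-.038,.173)
for P in [(-.13,.006,0),(-.13,-.006,0),(-.13,.006,.048),(-.13,-.006,.048),(-.1,.006,.048),(-.1,-.006,.048),(-.05,.006,.006),(-.05,-.006,.006)]: print(P,((proj("top",T(*X,P))-[330,95])*4.2).round())
```

```text
(-0.13, 0.006, 0) [218. 452.]
(-0.13, -0.006, 0) [237. 448.]
(-0.13, 0.006, 0.048) [233. 436.]
(-0.13, -0.006, 0.048) [253. 432.]
(-0.1, 0.006, 0.048) [222. 387.]
(-0.1, -0.006, 0.048) [241. 384.]
(-0.05, 0.006, 0.006) [191. 327.]
(-0.05, -0.006, 0.006) [210. 323.]
```

Run:
```python
import cv2
im=cv2.imread("pics/t7.png"); cv2.imwrite("pics/t7d.png",cv2.resize(im[160:210,340:410],None,fx=10,fy=10,interpolation=2))
```

```text
(no output)
```

View pics/t7d.png

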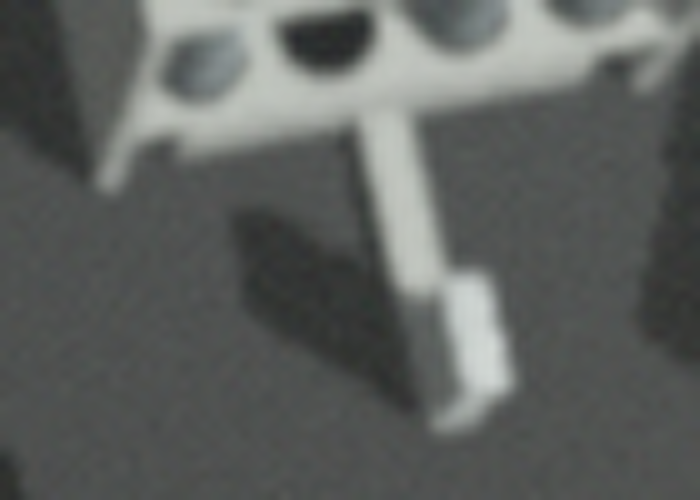

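The grip block and tongue appear within about 1.5 px of where they'd be with the tray home. The gaps to the side plates are about equal (crop 140–180 and 595–635). The deep tray and beaker haven't moved, so I'm handing in.

Run:
```python
from rig import env
print(env.close_job(), env.observe()["time_s"])
```

```text
the job is handed in; nothing more can be done
the job is handed in; nothing more can be done
```

The shallow grey drip tray is under the white rack and against the back stop. Its handle sticks out in front, and I let go of it flat on the bench. I pinched its grip block, slid it across to the front of the rack, lined it up and pushed it in. I handed the job in a little after 11 s on the robot's clock, with the gripper open and clear.

- **Fully home:** the push met firm resistance, 9 N rising to 18 N with under 1 mm more travel. The gripper was then within 1 mm of the home position I had worked out from the pictures.
- **Last pictures:** the grip block and tongue were within about 1.5 pixels (3 to 4 mm) of where they should be, turned at most about 1° from the rack. The gaps to the two side plates looked about equal.
- **Bystanders:** the deep tray and the look-alikes near the work stood where they began in the last pictures. The beaker I judged by eye only.
- **Disagreement:** for the rack's corners, the side camera was off from the fit by 1.3 to 2.8 pixels. I relied on the top camera there, and the contact with the stop bore it out.

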